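Push a vial up the reader chute into its seat

ROBOT

A 7-joint arm with a two-finger parallel gripper is mounted at the origin on the work surface. World frame = base frame: x ahead of the robot, y to its left, z up, the work surface at z = 0. Lengths are in m, angles in rad, forces in N, time in s.
With the tool pointing down it reaches from about 0.425 to 1.025 m from the base axis. Payload 9.4 kg.
Tool frame: the origin (TCP) lies between the finger pads; the fingertips stand 8 mm ahead of it and the grasp point (between the pads) lies 11 mm behind it; z points along the fingers, x is the direction in which the jaws open and shut, and the axes are right-handed (so a half turn about z gives the same grasp; the last joint's range is limited). The gripper opens to 85 mm and grips with 20 to 120 N. Pads are 22 mm wide; open, the fingers measure 114 mm over their backs; the gripper's body (76 mm by 85 mm) begins 54 mm behind the grasp point. The pads swing forward as they close: fully open they stand 13 mm farther back than shut.
Start: joints at [-1.386, 0.599, -0.003, 1.599, 0.002, 0.943, -0.08], TCP at [0.188, 0.7, 0.239] pointing down, gripper open.
Joint ranges: [-2.57, 2.57], [-0.35, 1.97], [-1.29, 1.29], [0.11, 2.56], [-1.05, 4.19], [0.11, 1.86], [-2.63, 2.63]. Speed limits (rad/s): [2.22, 2.22, 3.01, 3.01, 3.14, 3.14, 3.14].

INTERFACE

Orientations are given as [roll, pitch, yaw] about the fixed x, y, z axes, in that order (R = Rz(yaw) Ry(pitch) Rx(roll)).
In Python, from plant import state, imaging, bot gives the robot as it stands.
- The arm moves only by the tool jog_arm, never from a script. Its argument "deltas" is a list of rows, each an object with "linear": the shift along the tool's x, y, z in mm, a list of three; "turn": the turn, a rotation vector about the tool's x, y, z in degrees, a list of three; "jaw": the opening, from 0 (shut) to 1 (fully open). In form: [{"linear": [dx, dy, dz], "turn": [ax, ay, az], "jaw": jaw}, ...]. A call has 1 to 12 rows; each row is the pose to reach, as a shift and turn from the pose commanded when the call began, along the tool's axes at that moment; what a row does not reach only later rows make up. A row lasts 1/10 s, in which the tool goes at most 50 mm and 8.59 degrees, less where a joint would pass 70% of its speed; a pose out of reach is approached as far as the arm can. A call with a gripper value outside its range is refused whole. The fingers move at their own pace and stop on an object; the grip force is fixed at half the most. Time passes only in rows, so rows that repeat a pose let the fingers close. It gives the time, the measured TCP pose, the force and the opening at its end, in the units of the state.
- state(): the state, without advancing time (a new reading comes with each control period).
- imaging.read_camera(name): name is "scene" or "top"; returns a dict with "frame" (420x560x3 uint8, blue, green, red), "fovy" (degrees; the focal length in pixels is half the picture's height over the tangent of half this angle, whatever the lens; pixels are square), "cx", "cy" (the principal point, pixels), "distortion" ([k1, k2, p1, p2, k3] as OpenCV has them; the pictures are not rectified), "camera_from_world" (4x4, takes a point from world to camera coordinates). Camera axes: x right, y down, z forward; pixel columns grow to the right and rows downward; lengths in m; the calibration is good to about 2 mm. A picture is of the moment at which its call begins. There is no depth.
- bot.job_done(): hands the job in, once; it reports no verdict.
The state is a dict: "clock": time; "joint_pos": joint angles; "qvel": joint speeds; "effort": joint torques, N m; "tool_pos": TCP position; "tcp_rot": TCP orientation; "wrist_force": force on the tool from outside, world axes, zero at the start; "moment": the same for the moment, N m; "finger_gap": finger opening in m.
Only numpy, scipy, OpenCV 4.12 (cv2) and the standard library are available. Lean on these libraries where they do the work, as an engineer would, in place of code of your own. Each camera call takes 0.05 s, during which the arm holds its last target.

TASK

One of the two amber vials lying at the low end of the code reader's two-lane chute has a red cap: gently push that one up its sloping lane with the fingertips and over the crest, so that it lies still in the dip against the black stop and cannot roll back. Keep behind it all the way up (do not flick it or let it shoot off), never pick it up, leave the blue-capped vial and everything else on the bench where they are, and come away from it all at the end.

Things in the scene. Friction and masses are not known exactly. Their poses are not given: they have to be found in the camera images.
- chute: Vial chute fixed to the bench: steel lanes, aluminium walls, black stop and white reader housing at the high end. Origin: on the bench top midway between the lanes; own frame in mm: x uphill, y across, z up. Two equal lanes, centres y = -37 and +37, 70 wide inside; 4 mm walls rise 10 above the floor. Low end x = -128 (lip 6 thick, 8 above floor); stop face x = 120; housing to x = 165, 80 high.
- landing (a point): Upper edge of the level landing, midway between the lanes, at lane floor height: chute x = -43, height 22. The lane floors are level from the low end to here, then slope up at 11 degrees to the crest. A vial let go on the slope rolls back down. Axes as the chute's.
- crest (a point): Top of the slope, midway between the lanes, at lane floor height: chute x = 75, height 45. Beyond it the floors fall at 15 degrees into the dip, to height 33 at the stop's upright face (x = 120). A vial lying on the crest has its centre at height 62. Axes as the chute's.
- seat (a point): Where the centre of a seated vial lies, lying in the dip and touching the black stop, but midway between the lanes: chute x = 103, height 55 (for a lane shift 37 along chute y). Axes as the chute's.
- red_vial: The vial with the red cap: amber glass cylinder with a white label and a red cap at one end, 34 diameter x 64 long over all, slippery, of one diameter, about 70 g. It starts lying across either lane on the level landing, its centre 17 above the floor. Origin: the cylinder's centre; y is its axis (cap at the -y end), x and z turn as it rolls.
- blue_vial: The same kind of vial with a blue cap, lying in the other lane's landing. Not to be moved. Origin: the centre of the cylinder, y its axis.
- jar: Bystander: a clear jar with a red lid, 76 dia x 95 high (mm), loose on the bench, not to be disturbed. Origin: centre of its underside.
- bottle: Bystander: an amber bottle with a yellow cap, 60 dia x 130 high (mm), loose on the bench, not to be disturbed. Origin: centre of its underside.
- beaker: Bystander: an empty glass beaker, 66 dia x 85 high (mm), loose on the bench, not to be disturbed. Origin: centre of its underside.
- stopper: Bystander: a small black rubber stopper standing on end, 26 dia x 24 high (mm), loose on the bench, not to be disturbed. Origin: centre of its underside.
- rack: Bystander: an empty aluminium tube rack with round holes in its top, 130 x 100 x 58 high (mm), loose on the bench, not to be disturbed. Origin: centre of its underside.
- spatula: Bystander: a spatula lying flat, 180 long (mm), loose on the bench, not to be disturbed. Origin: the spatula's underside, about mid-length.
Things that resemble listed ones, but are neither listed nor needed, are in the scene too. What is shaped like the red_vial but pink, purple or yellow is not meant.

How it is judged:
By the outcome, as a careful person would: the job done as asked, in the order asked, and still so for the second after the job is handed in, with the robot touching nothing.
It also fails if it takes over 42 s, if anything falls off the work surface, if the arm or the gripper's body presses on something with over 40 N, if the wrist force passes 120 N, or if a joint passes its speed limit or range.

## Working session

There is one attempt and no reset: what is moved stays moved. The work goes in short steps, Python scripts to look and compute and a tool call to move; the robot and the scene stay as the last step left them, time stands still between calls to the robot, and variables do not carry over. Pictures are saved under pics/ and viewed, and the job is handed in when it is done.

Besides the shell and the picture viewer there is one more tool, called after "Request:" as name(argument=value, ...), one argument or row to a line, values as JSON. jog_arm: Moves the arm, as the interface text tells. Its arguments: {"type":"object","properties":{"deltas":{"type":"array"}},"required":["deltas"]}

```bash
mkdir -p pics
cat > h.py <<'E'
import numpy as np, cv2, json
def shot(imaging,name,fn):
    d=imaging.read_camera(name); cv2.imwrite('pics/'+fn+'.png',d['frame']); np.save('pics/'+fn+'.npy',d,allow_pickle=True); return d
def load(fn): return np.load('pics/'+fn+'.npy',allow_pickle=True).item()
def K(d):
    h=d['frame'].shape[0]; f=h/2/np.tan(np.radians(d['fovy'])/2)
    return np.array([[f,0,d['cx']],[0,f,d['cy']],[0,0,1.]])
def ray(d,p):
    q=cv2.undistortPoints(np.array([[p]],float),K(d),np.array(d['distortion'],float))[0,0]
    T=np.array(d['camera_from_world']); R=T[:3,:3]; o=-R.T@T[:3,3]
    return o,R.T@np.array([q[0],q[1],1.])
def onz(d,p,z):
    o,v=ray(d,p); return o+v*(z-o[2])/v[2]
def proj(d,P):
    T=np.array(d['camera_from_world'])
    return cv2.projectPoints(np.array(P,float).reshape(-1,3),cv2.Rodrigues(T[:3,:3])[0],T[:3,3],K(d),np.array(d['distortion'],float))[0][:,0]
E
python3 - <<'E'
from plant import state, imaging, bot
from h import *
for n in('scene','top'):
    d=shot(imaging,n,n+'0'); print(n,d['fovy'],np.round(d['camera_from_world'],3).tolist(),d['distortion'])
s=state();print(s)
E
```

```text
scene 43.98359434728579 [[0.045, 0.999, 0.002, -0.037], [0.544, -0.023, -0.839, -0.253], [-0.838, 0.039, -0.545, 1.707], [0.0, 0.0, 0.0, 1.0]] [-0.08633825  0.          0.          0.          0.        ]
top 47.88800191888036 [[-0.022, -1.0, 0.006, -0.005], [-0.984, 0.021, -0.175, 0.544], [0.175, -0.01, -0.985, 1.229], [0.0, 0.0, 0.0, 1.0]] [0.03769983 0.         0.         0.         0.        ]
{'clock': 0.1, 'joint_pos': array([-1.38571856,  0.60006692, -0.00254421,  1.6000462 ,  0.00177939,
        0.94292354, -0.07975469]), 'qvel': array([-0.0021458 , -0.00250599,  0.00102951, -0.00163275, -0.00058029,
       -0.00049375,  0.00099839]), 'effort': array([ 4.44753910e-03, -7.77989388e+01,  1.56976976e+00, -2.58625120e+01,
        1.26746146e-02,  5.43207745e-03,  5.26860134e-06]), 'tool_pos': array([0.1875269 , 0.69989615, 0.23848886]), 'tcp_rot': array([3.14147599e+00, 1.43702259e-03, 1.30911086e+00]), 'wrist_force': array([-0.20996964, -0.41875723,  0.52191862]), 'moment': array([ 0.0065792 , -0.00786696,  0.01622158]), 'finger_gap': 0.08559659131356322}
```

View pics/scene0.png

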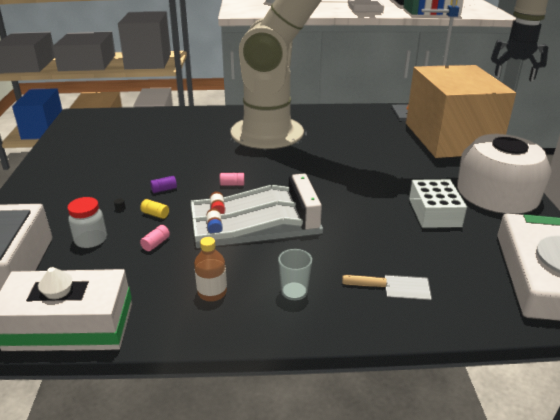

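View pics/top0.png

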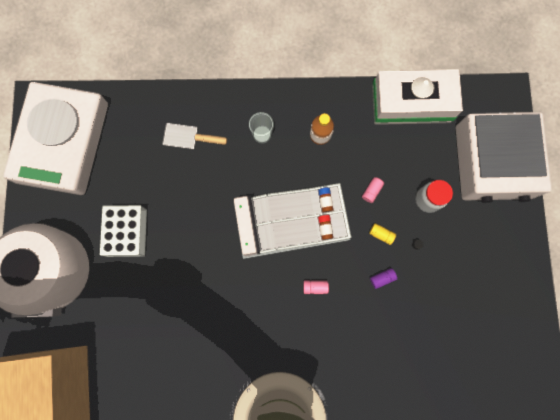

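Run:
```python
import cv2
a=cv2.imread('pics/top0.png')[165:275,220:370]; cv2.imwrite('pics/top0z.png',cv2.resize(a,None,fx=5,fy=5,interpolation=cv2.INTER_CUBIC))
a=cv2.imread('pics/scene0.png')[165:255,180:330]; cv2.imwrite('pics/scene0z.png',cv2.resize(a,None,fx=5,fy=5,interpolation=cv2.INTER_CUBIC))
```

```text
(no output)
```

View pics/top0z.png

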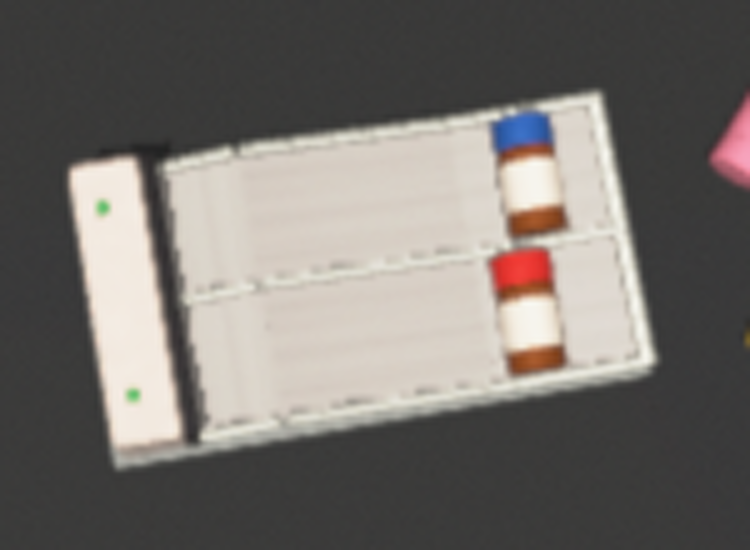

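View pics/scene0z.png

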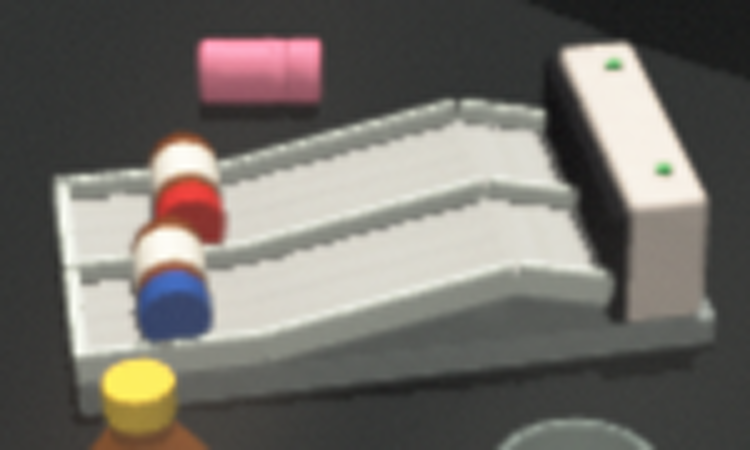

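```bash
cat > m.py <<'E'
from h import *
t=load('top0'); s=load('scene0')
T=lambda u,v:((u+.5)/5-.5+220,(v+.5)/5-.5+165)
S=lambda u,v:((u+.5)/5-.5+180,(v+.5)/5-.5+165)
def r(x):return np.round(x*1000,1)
A=onz(t,T(602,92),.032);B=onz(t,T(655,362),.032)
print('low top',r(A),r(B),r(np.linalg.norm(A-B)))
C=onz(t,T(70,165),.08);D=onz(t,T(112,448),.08);print('house far',r(C),r(D),r(np.linalg.norm(C-D)))
E=onz(t,T(140,155),.08);F=onz(t,T(184,440),.08);print('house near',r(E),r(F))
A2=onz(s,S(78,355),.032);B2=onz(s,S(58,177),.032);print('scene low',r(A2),r(B2))
E2=onz(s,S(632,208),.08);C2=onz(s,S(706,195),.08);print('scene house front corners far lane',r(E2),r(C2))
xc=((C+D)/2-(A+B)/2);L=np.linalg.norm(xc[:2]);xc/=L
print('len',L*1000,'yaw',np.degrees(np.arctan2(xc[1],xc[0])), 'yaw from widths',[np.degrees(np.arctan2(v[0],-v[1])) for v in (B-A,D-C)],np.degrees(np.arctan2(B2[0]-A2[0],-(B2-A2)[1])))
for n,P in(('A',A),('B',B)):pass
# vials
Z=.039
for d,n in((t,'top'),(s,'scene')):
    hsv=cv2.cvtColor(d['frame'],cv2.COLOR_BGR2HSV)
    for c,lo in(('red',0),('blue',110)):
        if c=='red': m=((hsv[...,0]<5)|(hsv[...,0]>176))&(hsv[...,1]>180)&(hsv[...,2]>90)
        else: m=(abs(hsv[...,0].astype(int)-112)<12)&(hsv[...,1]>140)&(hsv[...,2]>60)
        k,l,st,ce=cv2.connectedComponentsWithStats(m.astype(np.uint8))
        for i in range(1,k):
            if st[i,4]>30: print(n,c,st[i],ce[i],r(onz(d,ce[i],.045)))
E
python3 m.py
```

```text
low top [ 617.1 -179.9   32. ] [ 466.6 -202.1   32. ] 152.1
house far [572.2 109.5  80. ] [422.4  88.4  80. ] 151.2
house near [576.8  72.5  80. ] [425.7  51.2  80. ]
scene low [ 617.2 -177.8   32. ] [ 465.3 -201.1   32. ]
scene house front corners far lane [580.3  73.7  80. ] [570.7 108.6  80. ]
len 293.35484009701855 yaw 98.73075538034416 yaw from widths [np.float64(-81.63006146253589), np.float64(-81.98506268996236)] -81.272532325124
top red [427 180  26  25 493] [439.32048682 192.14604462] [ 582.7 -446.7   45. ]
top red [319 216  11   7  58] [323.75862069 218.5       ] [ 516.8 -130.1   45. ]
top blue [319 188  11   6  51] [323.80392157 190.56862745] [ 593.8 -133.1   45. ]
scene red [433   0   5   8  32] [434.53125   3.28125] [-1851.9  1130.     45. ]
scene red [ 68 197  30  21 490] [ 82.72040816 206.73061224] [ 505.4 -459.1   45. ]
scene red [212 201  11   7  46] [216.69565217 203.82608696] [ 506.3 -134.6   45. ]
scene blue [418   0   7  14  66] [420.56060606   5.83333333] [-1766.5  1012.9    45. ]
scene blue [438   0   6   8  39] [440.43589744   3.51282051] [-1847.4  1167.9    45. ]
scene blue [448   7  10   9  69] [452.95652174  11.10144928] [-1625.6  1175.2    45. ]
scene blue [  13   89   48   50 1729] [ 36.3377675  111.84210526] [-110.7 -789.2   45. ]
scene blue [209 220  11   6  37] [213.83783784 222.10810811] [ 584.2 -137.    45. ]
```

```bash
cat >> h.py <<'E'
from scipy.spatial.transform import Rotation as Ro
O=np.array([.5222,-.064,0]); YAW=98.5
u=np.array([np.cos(np.radians(YAW)),np.sin(np.radians(YAW)),0]); w=np.array([-u[1],u[0],0])
def C2W(x,y,z): return O+u*x/1000+w*y/1000+np.array([0,0,z/1000])
def W2C(P): d=np.array(P)-O; return np.array([d@u,d@w,d[2]])*1000
def delta(pos,rpy,tp,trpy):
    R=Ro.from_euler('xyz',rpy); T=Ro.from_euler('xyz',trpy)
    return np.round(R.inv().apply(np.array(tp)-pos)*1000,1),np.round(np.degrees((R.inv()*T).as_rotvec()),1)
E
python3 - <<'E'
from h import *
t=load('top0'); s=load('scene0')
print('grip px',proj(t,[[.188,.7,.239]]),proj(s,[[.188,.7,.239]]))
for z in(.1,.15,.2): print(z,'kettle top lid',onz(t,(20,265),z),onz(s,(510,145),z),'boxcorner',onz(t,(90,348),z),onz(s,(508,90),z),onz(s,(435,98),z),onz(t,(55,352),z))
# red vial: amber/white edges at top view
f=t['frame']
def T(u,v):return((u+.5)/5-.5+220,(v+.5)/5-.5+165)
for n,p,z in(('red cap L',(492,272),39),('red cap R',(552,268),39),('amber L',(510,360),39),('amber R',(565,358),39),('cap end mid',(520,250),39),('amber end mid',(537,374),39),('blue L',(492,130),39),('blueR',(552,128),39)):
    print(n,W2C(onz(t,T(*p),z/1000)).round(1))
for n,P in(('bottle',onz(t,(321,128),.06)),('beaker',onz(s,(295,295),0)),('bottle s',onz(s,(211,295),0)),('pink',onz(t,(316,288),.02))): print(n,P.round(3))
o=-np.array(t['camera_from_world'])[:3,:3].T@np.array(t['camera_from_world'])[:3,3];print(o)
print(C2W(-95,37,32),C2W(75,37,50))
E
```

```text
grip px [[-53.84830432 366.52226874]] [[513.62368484  80.00755942]]
0.1 kettle top lid [0.40699506 0.64026216 0.1       ] [0.32340927 0.66262846 0.1       ] boxcorner [0.20166704 0.45734632 0.1       ] [-0.10769154  0.84535574  0.1       ] [-0.03135115  0.55791937  0.1       ] [0.19500887 0.5403577  0.1       ]
0.15 kettle top lid [0.40342595 0.61351796 0.15      ] [0.42417898 0.6061564  0.15      ] boxcorner [0.20661424 0.43818885 0.15      ] [0.02794484 0.77410501 0.15      ] [0.09811096 0.50991599 0.15      ] [0.20023222 0.5177572  0.15      ]
0.2 kettle top lid [0.39985684 0.58677376 0.2       ] [0.52494868 0.54968433 0.2       ] boxcorner [0.21156144 0.41903138 0.2       ] [0.16358122 0.70285429 0.2       ] [0.22757306 0.46191262 0.2       ] [0.20545558 0.4951567  0.2       ]
red cap L [-49.6  13.   39. ]
red cap R [-82.1  16.3  39. ]
amber L [-50.4  61.8  39. ]
amber R [-79.8  65.7  39. ]
cap end mid [-66.8   3.7  39. ]
amber end mid [-63.3  71.7  39. ]
blue L [-64.  -64.4  39. ]
blueR [-96.6 -60.   39. ]
bottle [ 0.767 -0.13   0.06 ]
beaker [0.787 0.035 0.   ]
bottle s [ 0.78  -0.135  0.   ]
pink [ 0.333 -0.105  0.02 ]
[ 0.32094387 -0.00453999  1.30549911]
[ 0.49964831 -0.16342546  0.032     ] [0.47452071 0.00470724 0.05      ]
```

```bash
cat > plan.py <<'E'
from plant import state
from h import *
s=state(); p=np.array(s['tool_pos']); r=s['tcp_rot']
def to(P,yaw=8.5): return delta(p,r,P,[np.pi,0,np.radians(yaw)])
E
python3 - <<'E'
from plan import *
for P,y in (((.30,.62,.34),65),((.45,.42,.34),45),((.52,.2,.33),25),((.53,0,.3),10)): print(P,to(P,y))
print(to(C2W(-99,37,200)))
E
```

```text
(0.3, 0.62, 0.34) (array([ -48.2,  129.3, -101.4]), array([ 0. ,  0.1, 10. ]))
(0.45, 0.42, 0.34) (array([-202.6,  326. , -101.2]), array([ 0. ,  0.1, 30. ]))
(0.52, 0.2, 0.33) (array([-397. ,  450.5,  -90.9]), array([ 0. ,  0.1, 50. ]))
(0.53, 0, 0.3) (array([-587.6,  511.9,  -60.6]), array([ 0.1,  0.1, 65. ]))
(array([-756.8,  526.4,   39.6]), array([ 0.1,  0.1, 66.5]))
```

Request:
jog_arm(
  deltas=[
    {"linear": [0,0,-50],"turn": [0,0,0],"jaw": 0.25},
    {"linear": [0,10,-100],"turn": [0,0,0],"jaw": 0.25},
    {"linear": [-24,60,-101],"turn": [0,0,5],"jaw": 0.25},
    {"linear": [-40,100,-101],"turn": [0,0,8],"jaw": 0.25},
    {"linear": [-65,140,-101],"turn": [0,0,12],"jaw": 0.25},
    {"linear": [-94,178,-101],"turn": [0,0,18],"jaw": 0.25},
    {"linear": [-125,216,-101],"turn": [0,0,24],"jaw": 0.25},
    {"linear": [-155,254,-101],"turn": [0,0,30],"jaw": 0.25},
    {"linear": [-185,290,-101],"turn": [0,0,35],"jaw": 0.25},
    {"linear": [-218,326,-101],"turn": [0,0,40],"jaw": 0.25},
    {"linear": [-255,356,-101],"turn": [0,0,44],"jaw": 0.25},
    {"linear": [-294,385,-101],"turn": [0,0,48],"jaw": 0.25},
  ],
)

```text
clock: 1.3
tool_pos: [0.4841, 0.3149, 0.34]
tcp_rot: [3.141, 0.0, 0.468]
wrist_force: [1.6, 0.3, 0.8]
finger_gap: 0.0214
```

Run:
```python
from plan import *
print(p,r,s['clock'])
for P,y in (((.52,.2,.33),20),((.53,0,.3),10)): print(P,to(P,y))
print(to(C2W(-99,37,200)),to(C2W(-99,37,120)))
```

```text
[0.48406474 0.31487169 0.34002261] [3.14141700e+00 2.26224566e-04 4.68319474e-01] 1.3
(0.52, 0.2, 0.33) (array([-19.8, 118.7,  10. ]), array([0. , 0. , 6.8]))
(0.53, 0, 0.3) (array([-101.1,  301.7,   40.1]), array([ 0. ,  0. , 16.8]))
(array([-203.2,  437.6,  140.1]), array([ 0. ,  0. , 18.3])) (array([-203.2,  437.6,  220.1]), array([ 0. ,  0. , 18.3]))
```

Request:
jog_arm(
  deltas=[
    {"linear": [-8,48,3],"turn": [0,0,3],"jaw": 0.25},
    {"linear": [-17,96,7],"turn": [0,0,6],"jaw": 0.25},
    {"linear": [-36,140,14],"turn": [0,0,8],"jaw": 0.25},
    {"linear": [-55,185,22],"turn": [0,0,11],"jaw": 0.25},
    {"linear": [-74,230,30],"turn": [0,0,13],"jaw": 0.25},
    {"linear": [-93,275,37],"turn": [0,0,15],"jaw": 0.25},
    {"linear": [-115,315,48],"turn": [0,0,17],"jaw": 0.25},
    {"linear": [-140,350,65],"turn": [0,0,18.3],"jaw": 0.25},
    {"linear": [-168,390,85],"turn": [0,0,18.3],"jaw": 0.25},
    {"linear": [-190,420,110],"turn": [0,0,18.3],"jaw": 0.25},
    {"linear": [-203,437,140],"turn": [0,0,18.3],"jaw": 0.25},
    {"linear": [-203,437,140],"turn": [0,0,18.3],"jaw": 0.25},
  ],
)

```text
clock: 2.5
tool_pos: [0.4982, -0.1677, 0.1974]
tcp_rot: [-3.141, 0.005, 0.147]
wrist_force: [-0.2, 0.3, -0.9]
finger_gap: 0.0217
```

Run:
```python
from plan import *
from plant import imaging
print(p,r,s['clock'],W2C(p))
print(to(C2W(-99,37,100)))
for n in('scene','top'):
    d=shot(imaging,n,n+'1')
    q=proj(d,[C2W(-99,37,200)])[0].astype(int)
    a=d['frame'][155:285,200:360] if n=='top' else d['frame'][120:260,150:330]
    cv2.imwrite('pics/%s1z.png'%n,cv2.resize(a,None,fx=4,fy=4,interpolation=cv2.INTER_CUBIC))
```

```text
[ 0.49822188 -0.16773489  0.19742614] [-3.14118707  0.00535796  0.14662868] 2.5 [-99.05126295  39.04773428 197.42614099]
(array([ 2.6, -0. , 97.4]), array([-0. ,  0.3, -0.1]))
```

View pics/scene1z.png

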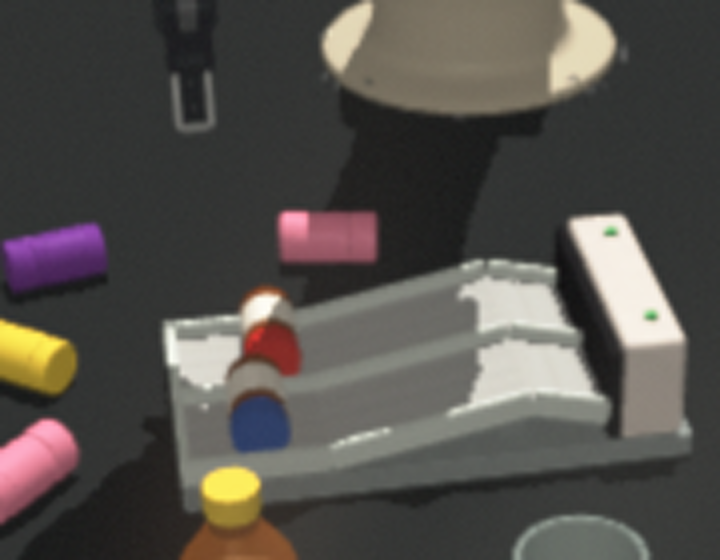

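View pics/top1z.png

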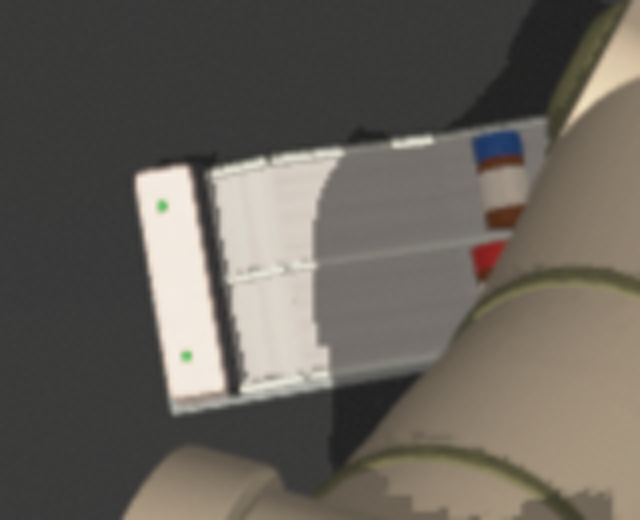

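Run:
```python
from plan import *
d=load('scene1')
for px in((177,131),(214,128),(195,132)):
    o,v=ray(d,((px[0]+.5)/4-.5+150,(px[1]+.5)/4-.5+120))
    for X in(.522,.498):
        P=o+v*(X-o[0])/v[0]; print(px,P.round(4),W2C(P).round(1))
print(p,W2C(p))
print(to(C2W(-99,37,36)))
```

```text
(177, 131) [ 0.522  -0.1757  0.1924] [-110.4   16.7  192.4]
(177, 131) [ 0.498  -0.1789  0.1803] [-110.1   40.9  180.3]
(214, 128) [ 0.522  -0.1549  0.1938] [-89.9  13.6 193.8]
(214, 128) [ 0.498  -0.1577  0.1817] [-89.1  37.8 181.7]
(195, 132) [ 0.522  -0.1657  0.1915] [-100.6   15.2  191.5]
(195, 132) [ 0.498  -0.1687  0.1795] [-100.    39.4  179.5]
[ 0.50059782 -0.1649361   0.19990792] [-96.63439482  36.28420223 199.90792302]
(array([ -0.5,   2.5, 163.9]), array([-0. ,  0.1,  0.1]))
```

Request:
jog_arm(
  deltas=[
    {"linear": [0,2.5,40],"turn": [0,0,0],"jaw": 0.25},
    {"linear": [0,2.5,80],"turn": [0,0,0],"jaw": 0.25},
    {"linear": [0,2.5,110],"turn": [0,0,0],"jaw": 0.25},
    {"linear": [0,2.5,130],"turn": [0,0,0],"jaw": 0.25},
    {"linear": [0,2.5,130],"turn": [0,0,0],"jaw": 0.25},
    {"linear": [0,2.5,130],"turn": [0,0,0],"jaw": 0.25},
  ],
)

```text
clock: 3.2
tool_pos: [0.5023, -0.1664, 0.0712]
tcp_rot: [-3.141, -0.001, 0.153]
wrist_force: [1.1, -0.6, 1.6]
finger_gap: 0.0212
```

Run:
```python
from plan import *
from plant import imaging
print(p,r,s['clock'],W2C(p))
d=shot(imaging,'scene','scene2')
a=d['frame'][120:260,150:330]
cv2.imwrite('pics/scene2z.png',cv2.resize(a,None,fx=4,fy=4,interpolation=cv2.INTER_CUBIC))
print(to(C2W(-99,37,36)))
```

```text
[ 0.50228535 -0.16643341  0.07123995] [-3.14145025e+00 -9.51769002e-04  1.53322343e-01] 3.2 [-98.36469254  34.83652977  71.23995264]
(array([-2.2,  0.6, 35.2]), array([-0. , -0.1,  0.3]))
```

View pics/scene2z.png

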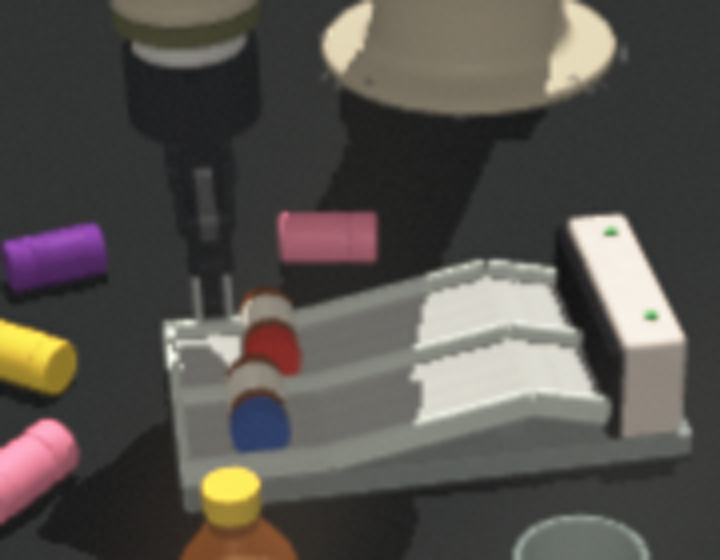

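Request:
jog_arm(
  deltas=[
    {"linear": [-2,1,10],"turn": [0,0,0.2],"jaw": 0.25},
    {"linear": [-2,1,20],"turn": [0,0,0.2],"jaw": 0.25},
    {"linear": [-2,1,28],"turn": [0,0,0.2],"jaw": 0.25},
    {"linear": [-2,1,35],"turn": [0,0,0.2],"jaw": 0.25},
    {"linear": [-2,1,35],"turn": [0,0,0.2],"jaw": 0.25},
    {"linear": [-2,1,35],"turn": [0,0,0.2],"jaw": 0.25},
  ],
)

```text
clock: 3.85
tool_pos: [0.4993, -0.1687, 0.035]
tcp_rot: [-3.141, 0.001, 0.148]
wrist_force: [0.5, -0.7, 0.8]
finger_gap: 0.0216
```

```bash
cat > look.py <<'E'
import sys
from plan import *
from plant import imaging
n=sys.argv[1]
print(p,r,s['clock'],W2C(p),s['wrist_force'])
d=shot(imaging,'scene','s'+n)
a=d['frame'][150:250,180:330]
cv2.imwrite('pics/s%sz.png'%n,cv2.resize(a,None,fx=5,fy=5,interpolation=cv2.INTER_CUBIC))
print(to(C2W(-99,37,36)))
E
python3 look.py 3
```

```text
[ 0.49931548 -0.16869525  0.03500399] [-3.14126820e+00  6.14429931e-04  1.48055072e-01] 3.85 [-100.16271242   38.10809803   35.00398829] [ 0.47421061 -0.67385728  0.78048629]
(array([ 1.1, -1.2, -1. ]), array([-0.,  0., -0.]))
```

View pics/s3z.png

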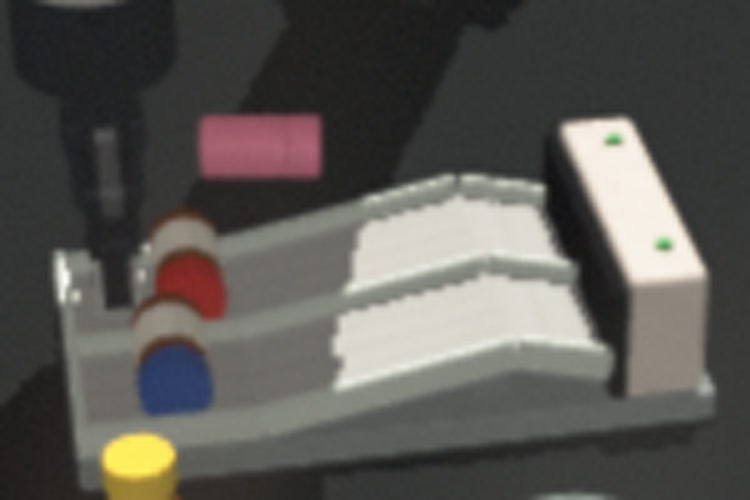

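Request:
jog_arm(
  deltas=[
    {"linear": [1,-2,0],"turn": [0,0,0],"jaw": 0.25},
    {"linear": [1,-4,0],"turn": [0,0,0],"jaw": 0.25},
    {"linear": [1,-6,0],"turn": [0,0,0],"jaw": 0.25},
    {"linear": [1,-8,0],"turn": [0,0,0],"jaw": 0.25},
    {"linear": [1,-10,0],"turn": [0,0,0],"jaw": 0.25},
    {"linear": [1,-13,0],"turn": [0,0,0],"jaw": 0.25},
    {"linear": [1,-16,0],"turn": [0,0,0],"jaw": 0.25},
    {"linear": [1,-20,0],"turn": [0,0,0],"jaw": 0.25},
    {"linear": [1,-24,0],"turn": [0,0,0],"jaw": 0.25},
    {"linear": [1,-28,0],"turn": [0,0,0],"jaw": 0.25},
    {"linear": [1,-32,0],"turn": [0,0,0],"jaw": 0.25},
    {"linear": [1,-36,-1],"turn": [0,0,0],"jaw": 0.25},
  ],
)

```text
clock: 5.1
tool_pos: [0.4951, -0.1326, 0.0363]
tcp_rot: [3.142, 0.0, 0.148]
wrist_force: [-1.0, -0.1, -0.1]
finger_gap: 0.0215
```

```bash
python3 look.py 4
```

```text
[ 0.49512619 -0.13256047  0.03626513] [3.14155108e+00 6.27459594e-05 1.48387079e-01] 5.1 [-63.80562682  36.91030501  36.26513191] [-1.04024224 -0.07686875 -0.08113099]
(array([-0.1, 35.2,  0.3]), array([0., 0., 0.]))
```

View pics/s4z.png

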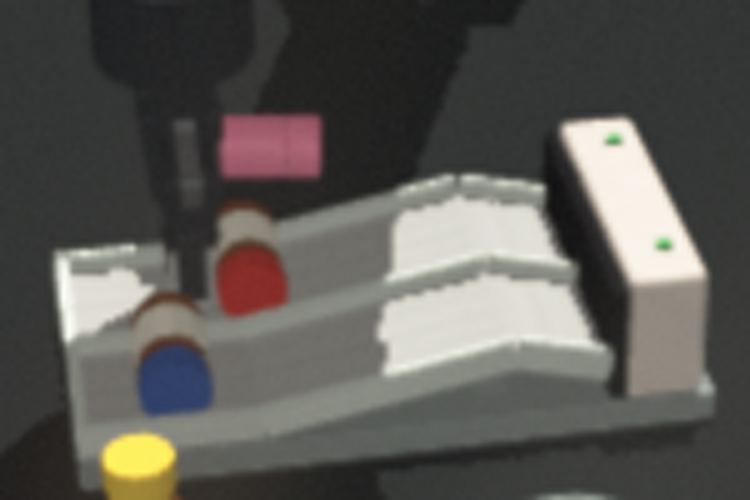

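Request:
jog_arm(
  deltas=[
    {"linear": [0,-4,0],"turn": [0,0,0],"jaw": 0.25},
    {"linear": [0,-8,0],"turn": [0,0,0],"jaw": 0.25},
    {"linear": [0,-12,-1],"turn": [0,0,0],"jaw": 0.25},
    {"linear": [0,-16,-1.8],"turn": [0,0,0],"jaw": 0.25},
    {"linear": [0,-20,-2.6],"turn": [0,0,0],"jaw": 0.25},
    {"linear": [0,-24,-3.4],"turn": [0,0,0],"jaw": 0.25},
    {"linear": [0,-28,-4.2],"turn": [0,0,0],"jaw": 0.25},
    {"linear": [0,-32,-5],"turn": [0,0,0],"jaw": 0.25},
    {"linear": [0,-36,-5.7],"turn": [0,0,0],"jaw": 0.25},
    {"linear": [0,-40,-6.5],"turn": [0,0,0],"jaw": 0.25},
    {"linear": [0,-44,-7.3],"turn": [0,0,0],"jaw": 0.25},
    {"linear": [0,-48,-8],"turn": [0,0,0],"jaw": 0.25},
  ],
)

```text
clock: 6.35
tool_pos: [0.4881, -0.085, 0.0444]
tcp_rot: [-3.142, -0.0, 0.148]
wrist_force: [0.1, -0.6, -0.8]
finger_gap: 0.0215
```

```bash
python3 look.py 5
```

```text
[ 0.48807204 -0.08502615  0.04436191] [-3.14158732e+00 -5.78414699e-05  1.48450589e-01] 6.35 [-15.75075852  36.86095409  44.36190957] [ 0.08489256 -0.59430342 -0.81336092]
(array([-0.1, 83.2,  8.4]), array([-0., -0.,  0.]))
```

View pics/s5z.png

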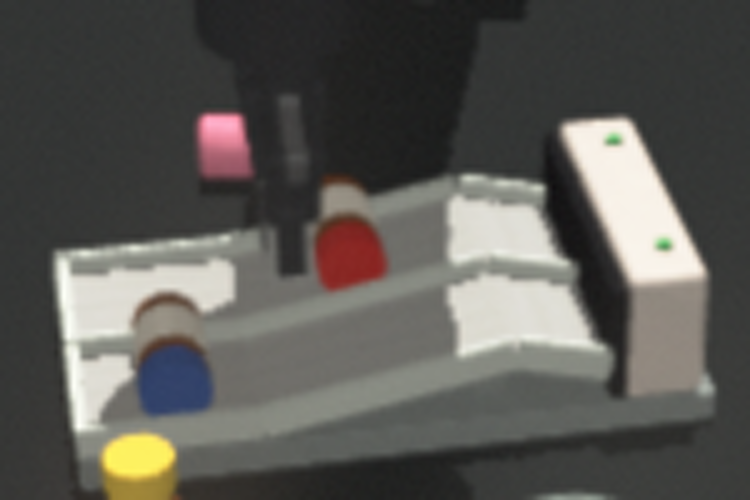

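Request:
jog_arm(
  deltas=[
    {"linear": [0,-4,-0.6],"turn": [0,0,0],"jaw": 0.25},
    {"linear": [0,-8,-1.4],"turn": [0,0,0],"jaw": 0.25},
    {"linear": [0,-12,-2.2],"turn": [0,0,0],"jaw": 0.25},
    {"linear": [0,-16,-3],"turn": [0,0,0],"jaw": 0.25},
    {"linear": [0,-20,-3.8],"turn": [0,0,0],"jaw": 0.25},
    {"linear": [0,-24,-4.5],"turn": [0,0,0],"jaw": 0.25},
    {"linear": [0,-28,-5.3],"turn": [0,0,0],"jaw": 0.25},
    {"linear": [0,-32,-6.1],"turn": [0,0,0],"jaw": 0.25},
    {"linear": [0,-36,-6.9],"turn": [0,0,0],"jaw": 0.25},
    {"linear": [0,-40,-7.6],"turn": [0,0,0],"jaw": 0.25},
    {"linear": [0,-44,-8.4],"turn": [0,0,0],"jaw": 0.25},
    {"linear": [0,-47,-9],"turn": [0,0,0],"jaw": 0.25},
  ],
)

```text
clock: 7.6
tool_pos: [0.4811, -0.0385, 0.0534]
tcp_rot: [-3.142, -0.0, 0.149]
wrist_force: [-0.4, -0.6, -0.1]
finger_gap: 0.021
```

```bash
python3 look.py 6
```

```text
[ 0.48110473 -0.03849999  0.05336065] [-3.14152495e+00 -1.95505335e-05  1.48520609e-01] 7.6 [31.29418241 36.87473335 53.36064981] [-0.43465128 -0.55290858 -0.07072807]
(array([-1.000e-01,  1.303e+02,  1.740e+01]), array([-0., -0.,  0.]))
```

View pics/s6z.png

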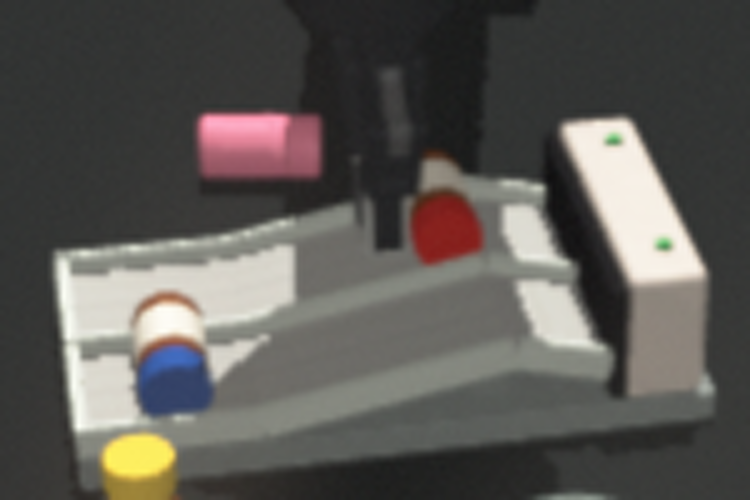

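Request:
jog_arm(
  deltas=[
    {"linear": [0,-3,-0.5],"turn": [0,0,0],"jaw": 0.25},
    {"linear": [0,-5.5,-1],"turn": [0,0,0],"jaw": 0.25},
    {"linear": [0,-8,-1.5],"turn": [0,0,0],"jaw": 0.25},
    {"linear": [0,-10,-2],"turn": [0,0,0],"jaw": 0.25},
    {"linear": [0,-12,-2.3],"turn": [0,0,0],"jaw": 0.25},
    {"linear": [0,-13.5,-2.6],"turn": [0,0,0],"jaw": 0.25},
    {"linear": [0,-15,-2.9],"turn": [0,0,0],"jaw": 0.25},
    {"linear": [0,-16.5,-3.2],"turn": [0,0,0],"jaw": 0.25},
    {"linear": [0,-18,-3.5],"turn": [0,0,0],"jaw": 0.25},
    {"linear": [0,-20,-3.8],"turn": [0,0,0],"jaw": 0.25},
    {"linear": [0,-22,-4.2],"turn": [0,0,0],"jaw": 0.25},
    {"linear": [0,-25,-4.8],"turn": [0,0,0],"jaw": 0.25},
  ],
)

```text
clock: 8.85
tool_pos: [0.4774, -0.0141, 0.0581]
tcp_rot: [3.142, -0.0, 0.148]
wrist_force: [-0.4, 0.0, -0.5]
finger_gap: 0.0211
```

```bash
python3 look.py 7
```

```text
[ 0.47742424 -0.01407962  0.05812674] [ 3.14156059e+00 -9.86822068e-06  1.48177988e-01] 8.85 [55.99032512 36.905233   58.12673926] [-3.68707629e-01  4.44068510e-04 -5.16867296e-01]
(array([-1.00e-01,  1.55e+02,  2.21e+01]), array([ 0., -0., -0.]))
```

View pics/s7z.png

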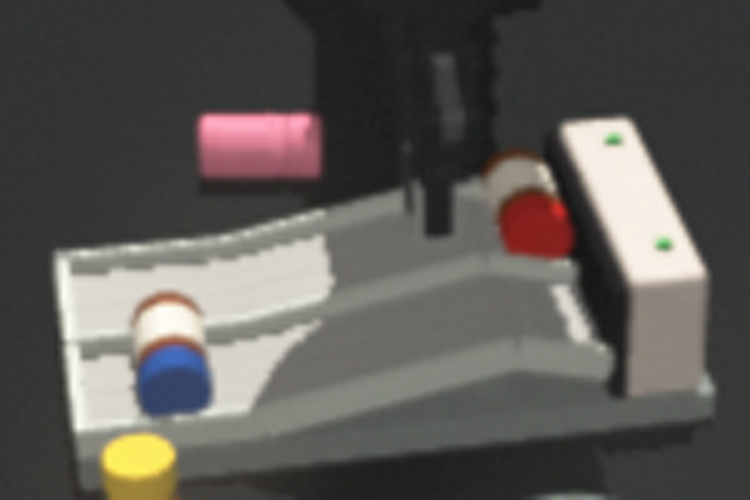

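Request:
jog_arm(
  deltas=[
    {"linear": [0,0,0],"turn": [0,0,0],"jaw": 0.25},
    {"linear": [0,0,0],"turn": [0,0,0],"jaw": 0.25},
    {"linear": [0,0,0],"turn": [0,0,0],"jaw": 0.25},
    {"linear": [0,2,-15],"turn": [0,0,0],"jaw": 0.25},
    {"linear": [0,5,-45],"turn": [0,0,0],"jaw": 0.25},
    {"linear": [0,10,-90],"turn": [0,0,0],"jaw": 0.25},
    {"linear": [0,30,-135],"turn": [0,0,0],"jaw": 0.25},
    {"linear": [0,60,-170],"turn": [0,0,0],"jaw": 0.25},
    {"linear": [0,100,-195],"turn": [0,0,0],"jaw": 0.25},
    {"linear": [0,145,-200],"turn": [0,0,0],"jaw": 0.25},
    {"linear": [0,190,-200],"turn": [0,0,0],"jaw": 0.25},
    {"linear": [0,235,-200],"turn": [0,0,0],"jaw": 0.25},
  ],
)

```text
clock: 10.1
tool_pos: [0.5122, -0.2482, 0.2586]
tcp_rot: [-3.142, -0.001, 0.149]
wrist_force: [1.2, 0.3, 0.3]
finger_gap: 0.0211
```

Request:
jog_arm(
  deltas=[
    {"linear": [0,40,0],"turn": [0,0,0],"jaw": 0.25},
    {"linear": [0,60,0],"turn": [0,0,0],"jaw": 0.25},
    {"linear": [0,60,0],"turn": [0,0,0],"jaw": 0.25},
    {"linear": [0,60,0],"turn": [0,0,0],"jaw": 0.25},
  ],
)

```text
clock: 10.5
tool_pos: [0.5206, -0.3059, 0.2577]
tcp_rot: [-3.141, 0.001, 0.147]
wrist_force: [-0.3, 0.3, -0.6]
finger_gap: 0.0215
```

Run:
```python
from plan import *
from plant import imaging
print(s['clock'],W2C(p),s['wrist_force'])
for n in('scene','top'):
    d=shot(imaging,n,n+'9')
    a=d['frame'][155:285,200:360] if n=='top' else d['frame'][150:250,180:330]
    cv2.imwrite('pics/%s9z.png'%n,cv2.resize(a,None,fx=5,fy=5 if n!='top' else 4.6,interpolation=cv2.INTER_CUBIC))
    hsv=cv2.cvtColor(d['frame'],cv2.COLOR_BGR2HSV); h=hsv[...,0].astype(int)
    for c,m in(('red',((h<5)|(h>176))&(hsv[...,1]>180)&(hsv[...,2]>70)),('blue',(abs(h-112)<12)&(hsv[...,1]>140)&(hsv[...,2]>50))):
        k,l,st,ce=cv2.connectedComponentsWithStats(m.astype(np.uint8))
        for i in range(1,k):
            if st[i,4]>20: print(n,c,st[i],ce[i].round(1),W2C(onz(d,ce[i],.061 if c=='red' else .045)).round(1))
    print('expected seat cap',proj(d,[C2W(103,37-26,61)]))
```

```text
10.5 [-238.9598754    37.35559742  257.70166012] [-0.27535949  0.25553058 -0.63394873]
scene red [433   0   5   8  33] [434.6   3.2] [1493.4 2096.3   61. ]
scene red [280 189  14  12 134] [287.  194.6] [102.3  10.1  61. ]
scene red [ 68 197  30  21 490] [ 82.7 206.7] [-382.2   48.8   61. ]
scene blue [418   0   7  14  66] [420.6   5.8] [1403.4 2104.3   45. ]
scene blue [438   0   6   8  38] [440.5   3.5] [1569.2 2161.9   45. ]
scene blue [448   6  10  10  69] [453.  11.] [1544.8 1944.5   45. ]
scene blue [  13   89   48   50 1735] [ 36.3 111.8] [-623.8  733.2   45. ]
expected seat cap [[287.20829224 194.38397903]]
top red [256 225  12   8  70] [261.7 227.9] [104.5  14.5  61. ]
top blue [319 188  11   6  44] [324.  190.7] [-79.4 -60.3  45. ]
expected seat cap [[262.02208211 226.55751952]]
```

View pics/scene9.png

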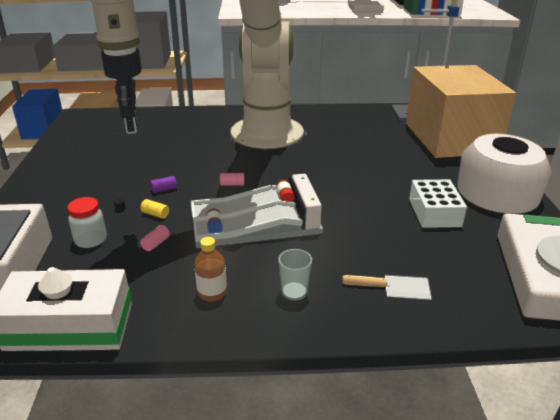

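View pics/top9z.png

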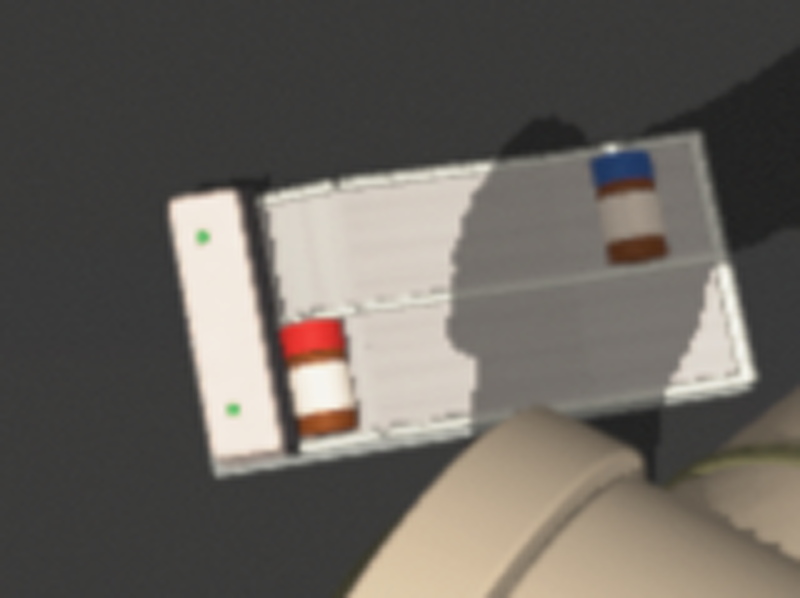

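View pics/scene9z.png

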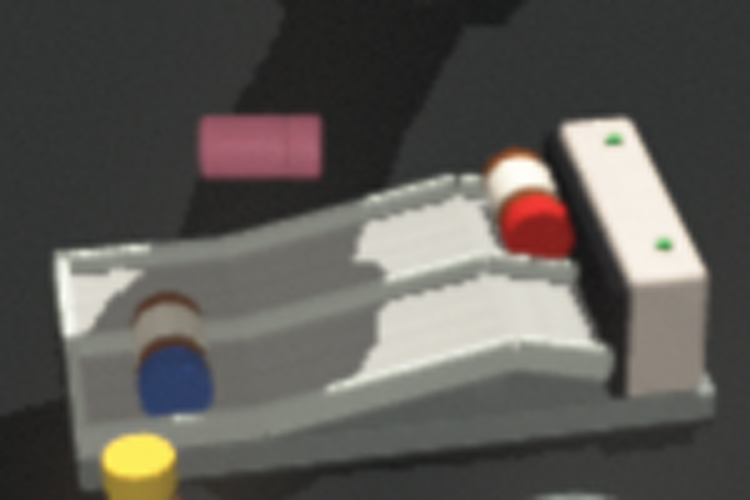

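The red-capped vial lies in the dip against the stop: its cap is at scene pixel (287, 195), and a seated one should be at (287, 194). The blue cap is at top pixel (324, 191), where it started.

```bash
python3 -c "
from plant import bot,state
s=state();print(s['clock'],abs(s['qvel']).max(),s['wrist_force']);print(bot.job_done())"
```

```text
10.6 0.01095823735220579 [ 0.4878917   0.72862988 -0.22649193]
the job is handed in; nothing more can be done
None
```

The red-capped vial is seated in the dip against the black stop, and the job is handed in at 10.6 s of the 42 s allowed.

I pushed it with two slightly opened fingertips, about 40 mm/s up the slope and 15–25 mm/s over the crest. It rolled the last 2–3 cm down into the dip on its own. The arm then lifted straight up and moved away.

- **Red vial:** the cap is at chute x ≈ 102 mm in the scene view and 104 mm in the top view, against 103 expected for a seated vial. It stayed there between the look just after the crest and the last one.
- **Cross-lane position:** the two views differ by about 4 mm, with the cap at y ≈ 10 and 14 mm. That fits the calibration error and the rough cap measurement.
- **Blue vial:** its cap is at the same top-view pixel as at the start, within 0.2 px. In the last scene picture the colour mask missed it in the arm's shadow, so I judged it by eye there, and it looked unmoved.
- **Other bystanders:** they look unmoved in the final scene picture, but I did not measure them.
- **Forces:** the wrist readings I took stayed under about 2 N.

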